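# Ready the brass soaking can at the hardware stall

## Task

Get the steel soaking can ready for cleaning brass: first shut its drain cock fully, then unscrew the blue cap and lay it in the green tray, and put every brass nut that is out on the counter into the can. Leave the dark steel nuts, the bowl and the other things where they are.

Things in the scene. Friction and masses are not known exactly. Their poses are not given: they have to be found in the camera images.
- can: steel soaking can fixed to the counter, 110 mm in diameter; shoulder slopes from 68 mm up (r 55 mm) to 85 mm (r 24 mm); threaded neck 47 mm wide (54 mm over the thread) up to its rim at 113 mm; bore 41 mm; a 40 mm high cone inside spreads what is dropped in. Origin at its underside centre, z up; drain cock 90 mm out along its own -x
- can_mouth (a point): centre of the can's mouth, at the rim of the neck, 113 mm above the counter
- cap: blue ribbed screw cap, 64 mm wide, 28 mm high, 70 g; origin at the centre of its open underside, z up. Starts screwed fully down, underside 89 mm above the counter. Right-hand thread, 24 mm rise per turn: after about 210 degrees (3.7 rad) counter-clockwise from above it has risen 14 mm and lifts straight off; before that it cannot be pulled off. Stays put when part unscrewed
- drain (a joint): drain cock's lever, turning about a vertical axis: 0 = open (lever in line with its pipe, pointing straight away from the can), 1.571 = closed (lever square to the pipe), growing clockwise seen from above, with a stop at each end. Friction about 0.12 N m; it stays where it is left
- drain_post (a point): middle of the upright round red post at the end of the lever, 16 mm in diameter, 30 mm high (82 to 112 mm above the counter, this point at 100 mm), 60 mm from the lever's axis; it can be pinched or pushed from above
- drain_axis (a point): point on the vertical axis of the drain lever, at the height of the post's middle
- tray: green open tray fixed to the counter, 150 x 150 mm outside, walls 4 mm thick and 18 mm high, floor 4 mm thick; origin at the centre of its underside
- brass1: yellow brass finial nut: hexagonal foot 24 mm across flats, 14 mm high, with a round stub 16 mm in diameter and 16 mm high on top of it (30 mm in all), 70 g, standing on the counter at the start; origin at the centre of its underside, z up along the stub. May be absent
- brass2: yellow brass finial nut: hexagonal foot 24 mm across flats, 14 mm high, with a round stub 16 mm in diameter and 16 mm high on top of it (30 mm in all), 70 g, standing on the counter at the start; origin at the centre of its underside, z up along the stub. May be absent
- brass3: yellow brass finial nut: hexagonal foot 24 mm across flats, 14 mm high, with a round stub 16 mm in diameter and 16 mm high on top of it (30 mm in all), 70 g, standing on the counter at the start; origin at the centre of its underside, z up along the stub. May be absent
- brass4: yellow brass finial nut: hexagonal foot 24 mm across flats, 14 mm high, with a round stub 16 mm in diameter and 16 mm high on top of it (30 mm in all), 70 g, standing on the counter at the start; origin at the centre of its underside, z up along the stub. May be absent
- brass5: yellow brass finial nut: hexagonal foot 24 mm across flats, 14 mm high, with a round stub 16 mm in diameter and 16 mm high on top of it (30 mm in all), 70 g, standing on the counter at the start; origin at the centre of its underside, z up along the stub. May be absent
- steel1: dark steel finial nut, otherwise like the brass ones: hexagonal foot 24 mm across flats, 14 mm high, with a round stub 16 mm in diameter and 16 mm high on top of it (30 mm in all), 70 g, standing on the counter at the start; origin at the centre of its underside, z up along the stub. To be left where it is
- steel2: dark steel finial nut, otherwise like the brass ones: hexagonal foot 24 mm across flats, 14 mm high, with a round stub 16 mm in diameter and 16 mm high on top of it (30 mm in all), 70 g, standing on the counter at the start; origin at the centre of its underside, z up along the stub. To be left where it is
- bowl: small white bowl among the nuts, 64 mm wide, 38 mm high; origin at the centre of its underside. To be left where it is
- polish: orange bottle of polish behind the can, 52 mm in diameter, 130 mm high; origin under its centre. To be left alone
- tin: aluminium tin behind the nuts, 60 mm in diameter, 50 mm high; origin under its centre. To be left alone

How it is judged:
On the way, in this order (a step that is already met when the one before it is completed fails the run):
1. the drain cock is shut (lever at its closed stop within 0.1 rad) while the cap is still on (value of joint drain above 1.47 rad and z of cap in the frame of can below 0.095 m), for 0.2 s.
2. the cap is unscrewed and lifted off the can's neck (z of cap in the frame of can above 0.114 m), for 0.2 s.
At the end, for the whole second after the job is handed in: drain cock shut (joint over 1.47 rad), cap lying at rest in the tray (its centre within 55 mm of the tray's centre, either way up), every brass nut present at rest inside the can below its shoulder, and no steel nut in it (value of joint drain above 1.47 rad and horizontal distance between cap and tray below 0.055 m and height (world z) of cap below 0.045 m and linear speed of cap below 0.03 m/s and horizontal distance between each of brass1, brass2, brass3, brass4, brass5 and can below 0.052 m and z of each of brass1, brass2, brass3, brass4, brass5 in the frame of can below 0.075 m and linear speed of each of brass1, brass2, brass3, brass4, brass5 below 0.05 m/s and horizontal distance between each of steel1, steel2 and can above 0.06 m); the robot touches nothing.
It fails at once if a steel nut, the bowl, the polish or the tin is moved more than 50 mm (distance of any of steel1, steel2, bowl, polish, tin from where it was at the start of the episode above 0.05 m).
Of brass1, brass2, brass3, brass4, brass5 only 3 to 5 are there at a start; the rules pass over those that are not, and their reading is None.
At some moment in a run one of brass1, brass2, brass3, brass4, brass5 may be knocked a few centimetres aside while the robot is not near it.
Once in a run the grip may slacken for a moment while it holds something.
It also fails if it takes over 210 s, if anything falls off the work surface, if the arm or the gripper's body presses on something with over 40 N, if the wrist force passes 120 N, or if a joint passes its speed limit or range.

## Robot

A 7-joint arm with a two-finger parallel gripper is mounted at the origin on the work surface. World frame = base frame: x ahead of the robot, y to its left, z up, the work surface at z = 0. Lengths are in m, angles in rad, forces in N, time in s.
With the tool pointing down it reaches from about 0.4 to 0.85 m from the base axis. Payload 10.4 kg.
Tool frame: the origin (TCP) lies at the very end of the fingers, on their centre line; the grasp point (between the pads) lies 19 mm behind it (r.pinch_z is the distance from the TCP to the grasp point, in m); z points along the fingers, y is the line along which they close (so a half turn about z gives the same grasp; the last joint's range is limited). The gripper opens to 87 mm and grips with 3 to 60 N. Pads are 19 mm wide; open, the fingers measure 117 mm over their backs; the gripper's body (75 mm by 190 mm) begins 51 mm behind the grasp point.
Start: joints at [-1.322, 0.332, -0.065, 1.46, 0.022, 1.35, -0.088], TCP at [0.168, 0.602, 0.223] pointing down, gripper open.
Joint ranges: [-2.6, 2.6], [-0.5, 2.12], [-1.47, 1.34], [0.16, 2.42], [-1.27, 4.41], [0.06, 2.06], [-2.6, 2.6]. Speed limits (rad/s): [2.22, 2.22, 2.79, 2.79, 3.14, 3.14, 3.14].

## Interface

Orientations are given as a unit quaternion [x, y, z, w].
In Python, from bench import r, camera gives the robot as it stands. The module is installed in compiled form; this text tells all that it offers.
- The arm moves only by the shell command python3 -m pendant 'ROWS' [FORCE]. ROWS is JSON, a list of rows, each an object with "dp": the shift along the tool's x, y, z as a fraction of full scale, a list of three; "rotation": the turn, a rotation vector about the tool's x, y, z as a fraction of full scale, a list of three; "jaw": the opening, from 0 (shut) to 1 (fully open). A call has 1 to 8 rows; each row is the pose to reach, as a shift and turn from the pose commanded when the call began, along the tool's axes at that moment, turning the shorter way round; what a row does not reach only later rows make up. Full scale, the value 1, is 0.15 m for a shift and 2 pi rad for a turn. A row lasts 1/8 s, in which the tool goes at most 62.5 mm and 10.7 degrees, less where a joint would pass 70% of its speed; a pose out of reach is approached as far as the arm can. A call with a number of a shift or a turn outside -1 to 1 is refused whole. A call with a gripper value outside its range is refused whole. The fingers move at their own pace and stop on an object; FORCE is the grip in N (left out, the last holds). Time passes only in rows, so rows that repeat a pose let the fingers close. It gives the time, the measured TCP pose, the force, the opening and the grip force at its end, in the units of the state.
- r.read_state(): the state, without advancing time (a new reading comes with each control period).
- camera(name): name is "scene" or "top" or "wrist"; returns a dict with "image" (400x640x3 uint8, red, green, blue), "z_map" (400x640 float32, m along the optical axis (not along the pixel's ray), 0 where there is no reading), "mtx" (3x3 intrinsics, pixels), "distortion" ([k1, k2, p1, p2, k3] as OpenCV has them; the pictures are not rectified), "T" (4x4, takes a point from camera to world coordinates). Camera axes: x right, y down, z forward; pixel columns grow to the right and rows downward; lengths in m; the calibration is good to about 2 mm. A picture is of the moment at which its call begins.
- r.close_job(): hands the job in; it is judged then, once.
The state is a dict: "time": time; "joint_positions": joint angles; "joint_vel": joint speeds; "joint_torque": joint torques, N m; "ee_pos": TCP position; "eef_rot": TCP orientation; "ft_force": force on the tool from outside, world axes, zero at the start; "torque": the same for the moment, N m; "width": finger opening in m; "grip_force": force on a finger pad.
Only numpy, scipy, OpenCV 4.12 (cv2) and the standard library are available. Lean on these libraries where they do the work, as an engineer would, in place of code of your own. Each camera call takes 0.05 s, during which the arm holds its last target. There are 200 camera calls.

## Working session

There is one attempt and no reset: what is moved stays moved. The work goes in short steps, Python scripts to look and compute and a shell command to move; the robot and the scene stay as the last step left them, time stands still between calls to the robot, and variables do not carry over. Pictures are saved under pics/ and viewed, at most 14 in all, crops included, and the job is handed in when it is done.

```bash
mkdir -p pics; cat > h.py <<'E'
import numpy as np, cv2
from bench import r, camera
from scipy.spatial.transform import Rotation as R
def save(c,n): cv2.imwrite('pics/%s.png'%n, c['image'][:,:,::-1])
def cloud(c):
    z=c['z_map']; h,w=z.shape
    u,v=np.meshgrid(np.arange(w),np.arange(h))
    p=cv2.undistortPoints(np.stack([u,v],-1).reshape(-1,1,2).astype(np.float64),np.array(c['mtx'],float),np.array(c['distortion'],float)).reshape(h,w,2)
    P=np.dstack([p*z[...,None],z]); T=np.array(c['T'])
    W=P@T[:3,:3].T+T[:3,3]; W[z==0]=np.nan
    return W
def rows(pos,yaw=None):
    """delta in tool axes/units to reach TCP pos with tool down; yaw of tool y axis"""
    s=r.read_state(); Rt=R.from_quat(s['eef_rot'])
    d=Rt.inv().apply(np.array(pos)-s['ee_pos'])/0.15
    out=[np.round(d,3)]
    if yaw is not None:
        best=None
        for k in range(-1,2):
            y=yaw+k*np.pi; yv=np.array([np.cos(y),np.sin(y),0]); zv=np.array([0,0,-1.]); xv=np.cross(yv,zv)
            rv=(Rt.inv()*R.from_matrix(np.c_[xv,yv,zv])).as_rotvec()
            if best is None or np.linalg.norm(rv)<np.linalg.norm(best): best=rv
        out.append(np.round(best/2/np.pi,4))
    return out
E
python3 - <<'E'
from h import *
s=r.read_state(); print({k:np.round(v,3) for k,v in s.items()}); print(R.from_quat(s['eef_rot']).as_matrix().round(3))
for n in('top','scene'):
    c=camera(n); save(c,n+'0'); print(np.array(c['T']).round(3))
E
```

```text
{'time': np.float64(0.0), 'joint_positions': array([-1.322,  0.333, -0.065,  1.461,  0.022,  1.35 , -0.088]), 'joint_vel': array([-0.001, -0.   , -0.001,  0.   ,  0.001,  0.001,  0.   ]), 'joint_torque': array([-2.0000e-03, -6.2324e+01,  2.4000e-02, -3.8990e+01, -6.1000e-02,
        4.0000e-02,  0.0000e+00]), 'ee_pos': array([0.168, 0.602, 0.222]), 'eef_rot': array([ 0.135,  0.991, -0.001, -0.   ]), 'ft_force': array([-0.362,  0.588,  0.357]), 'torque': array([-0.023,  0.062,  0.019]), 'grip_force': np.float64(0.0), 'width': np.float64(0.087)}
[[-0.963  0.268 -0.   ]
 [ 0.268  0.963 -0.001]
 [-0.    -0.001 -1.   ]]
[[-0.009 -0.981  0.195  0.38 ]
 [-1.     0.011  0.008  0.005]
 [-0.01  -0.195 -0.981  1.192]
 [ 0.     0.     0.     1.   ]]
[[-0.776  0.46  -0.432  1.029]
 [ 0.631  0.572 -0.524  0.485]
 [ 0.006 -0.679 -0.734  0.809]
 [ 0.     0.     0.     1.   ]]
```

View pics/top0.png

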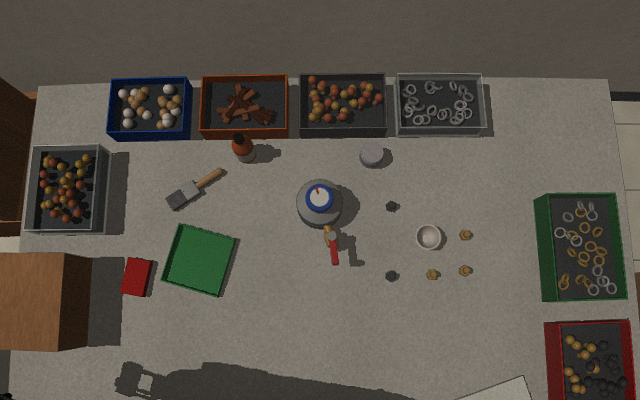

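View pics/scene0.png

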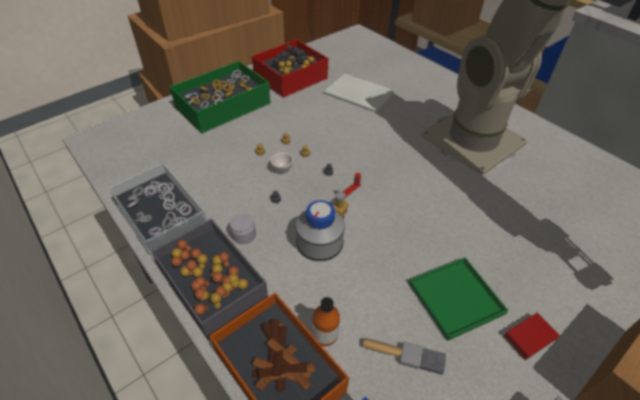

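The top view shows the can and cap at about (320,200), the lever with its red post near (335,260), and the tray at (200,260). There are three brass nuts at (466,235), (465,270) and (432,274), steel nuts at (391,206) and (391,276), and the bowl at (429,237). The scene view also shows three brass nuts.

```bash
cat > m.py <<'E'
from h import *
def blobs(c,W,mask,amin=8):
    n,l,st,ce=cv2.connectedComponentsWithStats(mask.astype(np.uint8))
    for i in range(1,n):
        if st[i,4]>=amin:
            p=W[l==i]; p=p[~np.isnan(p[:,0])]
            if len(p): 
                t=p[p[:,2]>p[:,2].max()-.006]
                yield ce[i].round(0),st[i,4],np.median(p,0).round(4),t.mean(0).round(4),((t.max(0)+t.min(0))/2)[:2].round(4)
def allblobs(c):
    W=cloud(c); hsv=cv2.cvtColor(c['image'],cv2.COLOR_RGB2HSV); H,S,V=hsv[...,0],hsv[...,1],hsv[...,2]
    x,y,z=W[...,0],W[...,1],W[...,2]
    box=(x>.3)&(x<.75)&(y>-.42)&(y<.45)
    up=box&(z>.006)
    for n,m in dict(blue=up&(H>105)&(H<130)&(S>120),red=up&((H<6)|(H>174))&(S>120)&(y<.2),brass=up&(H>12)&(H<32)&(S>70)&(z<.06),
      dark=up&(V<90)&(S<70)&(z<.05),green=up&(H>50)&(H<80)&(S>100),any=up).items():
        for b in blobs(c,W,m,40 if n=='any' else 8): print(n,*b)
E
python3 - <<'E'
from m import *
c=camera('top'); allblobs(c); W=cloud(c)
hsv=cv2.cvtColor(c['image'],cv2.COLOR_RGB2HSV)
# can: points at shoulder ring
x,y,z=W[...,0],W[...,1],W[...,2]
g=(hsv[...,0]>50)&(hsv[...,0]<80)&(hsv[...,1]>100)&(y>0.1)&(x<.75)&(x>.3)&(y<.45)
rect=cv2.minAreaRect(np.c_[x,y][:0] if 0 else np.c_[x[g],y[g]].astype(np.float32)); print('tray',rect)
save({'image':cv2.resize(c['image'][150:300,270:490],None,fx=3.5,fy=3.5,interpolation=cv2.INTER_CUBIC)},'crop')
E
```

```text
blue [319. 199.] 251 [0.6087 0.0112 0.1168] [0.6111 0.0104 0.1176] [0.6156 0.011 ]
red [317. 189.] 17 [0.6345 0.0154 0.1183] [0.6336 0.0168 0.1184] [0.6329 0.0165]
red [334. 252.] 162 [ 0.4926 -0.0211  0.0821] [ 0.4702 -0.0236  0.1118] [ 0.4693 -0.0235]
brass [209. 178.] 222 [0.6902 0.2909 0.0177] [0.6897 0.2932 0.0204] [0.6903 0.2913]
brass [327. 232.] 109 [ 0.5494 -0.0068  0.0438] [ 0.5321 -0.0081  0.0487] [ 0.5309 -0.013 ]
brass [465. 234.] 83 [ 0.5378 -0.3488  0.0173] [ 0.5401 -0.3517  0.0316] [ 0.5395 -0.3513]
brass [337. 242.] 24 [ 0.5211 -0.0308  0.0461] [ 0.5249 -0.0299  0.0492] [ 0.5244 -0.0306]
brass [464. 270.] 86 [ 0.4497 -0.3413  0.0163] [ 0.4508 -0.3432  0.0311] [ 0.4507 -0.3434]
brass [432. 274.] 90 [ 0.4414 -0.2597  0.0165] [ 0.4421 -0.2621  0.031 ] [ 0.4426 -0.2616]
dark [247. 158.] 65 [0.7353 0.191  0.0346] [0.7379 0.1903 0.0469] [0.7402 0.195 ]
dark [371. 163.] 114 [ 0.7186 -0.1203  0.0313] [ 0.7212 -0.131   0.0465] [ 0.7261 -0.1325]
dark [179. 199.] 324 [0.6366 0.3688 0.0171] [0.6366 0.3695 0.0192] [0.6351 0.3581]
dark [391. 206.] 87 [ 0.6118 -0.1666  0.0168] [ 0.
[... 2158 characters left out ...]
0.4822 0.3192 0.0162] [0.4852 0.319  0.0204] [0.4845 0.3131]
any [428. 236.] 431 [ 0.5362 -0.2572  0.0223] [ 0.5356 -0.2545  0.0397] [ 0.5327 -0.2517]
any [465. 234.] 86 [ 0.5378 -0.3489  0.0172] [ 0.5401 -0.3517  0.0316] [ 0.5395 -0.3513]
any [145. 275.] 259 [0.4478 0.4423 0.0211] [0.4479 0.4427 0.0241] [0.438  0.4398]
any [464. 270.] 86 [ 0.4497 -0.3413  0.0163] [ 0.4508 -0.3432  0.0311] [ 0.4507 -0.3434]
any [431. 274.] 94 [ 0.4415 -0.2593  0.0162] [ 0.4421 -0.2621  0.031 ] [ 0.4426 -0.2616]
any [391. 275.] 89 [ 0.4406 -0.1597  0.0164] [ 0.4416 -0.1611  0.0301] [ 0.4408 -0.161 ]
tray ((0.48479607701301575, 0.3124745786190033), (0.15085388720035553, 0.15064969658851624), 73.75532531738281)
```

View pics/crop.png

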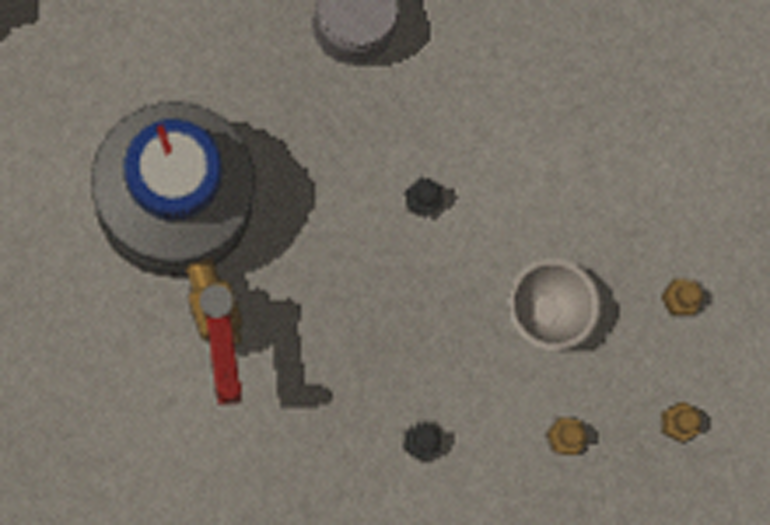

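The crop confirms the lever is in line with its pipe (open), with the post end at crop (228,390). The post lies 150 mm from the can axis, as it should when open. Next I move above the post.

```bash
for i in 1 2 3 ; do python3 -m pendant '[{"dp":[-0.763,-0.87,0],"rotation":[0,0,0],"jaw":0.45},{"dp":[-0.763,-0.87,0],"rotation":[0,0,0],"jaw":0.45},{"dp":[-0.763,-0.87,0],"rotation":[0,0,0],"jaw":0.45},{"dp":[-0.763,-0.87,0],"rotation":[0,0,0],"jaw":0.45}]'; done
python3 - <<'E'
from h import *
print(*rows([.469,-.0235,.15],np.radians(103.2)))
E
```

```text
time: 0.65
ee_pos: [0.2454, 0.4426, 0.2229]
eef_rot: [0.138, 0.99, -0.0, 0.0]
ft_force: [-0.8, 0.5, 0.7]
width: 0.0548
grip_force: 0.0
time: 1.15
ee_pos: [0.3196, 0.2871, 0.2228]
eef_rot: [0.138, 0.99, 0.0, 0.0]
ft_force: [-0.2, 1.2, -1.3]
width: 0.0393
grip_force: 0.0
time: 1.65
ee_pos: [0.3946, 0.1313, 0.2228]
eef_rot: [0.137, 0.991, 0.0, 0.0]
ft_force: [-0.2, 0.5, 0.2]
width: 0.0393
grip_force: 0.0
[-0.758 -0.858  0.485] [ 0.      0.0001 -0.0806]
```

```bash
python3 -m pendant '[{"dp":[-0.758,-0.858,0.485],"rotation":[0,0,-0.0806],"jaw":0.45},{"dp":[-0.758,-0.858,0.485],"rotation":[0,0,-0.0806],"jaw":0.45},{"dp":[-0.758,-0.858,0.485],"rotation":[0,0,-0.0806],"jaw":0.45},{"dp":[-0.758,-0.858,0.485],"rotation":[0,0,-0.0806],"jaw":0.45},{"dp":[-0.758,-0.858,0.485],"rotation":[0,0,-0.0806],"jaw":0.45},{"dp":[-0.758,-0.858,0.485],"rotation":[0,0,-0.0806],"jaw":0.45}]' 10
python3 - <<'E'
from h import *
print(*rows([.469,-.0235,.089],np.radians(103.2)))
c=camera('wrist'); save(c,'w1')
from m import *
allblobs(camera('top'))
E
```

```text
time: 2.4
ee_pos: [0.4685, -0.0196, 0.1498]
eef_rot: [-0.118, 0.993, 0.0, -0.0]
ft_force: [0.2, -0.0, -0.9]
width: 0.039
grip_force: 0.0
[ 0.003 -0.026  0.405] [ 0.     -0.0001  0.001 ]
blue [309. 196.] 79 [0.616  0.0339 0.1171] [0.6166 0.0338 0.118 ] [0.6192 0.0315]
blue [326. 197.] 123 [ 0.6147 -0.0077  0.1169] [ 0.6158 -0.0064  0.1176] [ 0.6177 -0.0027]
red [316. 190.] 16 [0.633  0.0165 0.1182] [0.6327 0.0164 0.1183] [0.6326 0.0165]
brass [209. 178.] 217 [0.69   0.2905 0.0179] [0.691  0.2916 0.0207] [0.6923 0.2912]
brass [465. 234.] 83 [ 0.5375 -0.3485  0.0169] [ 0.5398 -0.3511  0.0309] [ 0.5388 -0.3524]
brass [465. 270.] 85 [ 0.4497 -0.3414  0.0164] [ 0.4521 -0.3427  0.0329] [ 0.4518 -0.3435]
brass [432. 274.] 90 [ 0.4415 -0.2598  0.0168] [ 0.4426 -0.2615  0.0302] [ 0.4427 -0.2619]
dark [247. 158.] 68 [0.7346 0.19   0.0345] [0.7368 0.1929 0.0475] [0.7407 0.1935]
dark [371. 163.] 101 [ 0.7178 -0.1219  0.0301] [ 0.7185 -0.1292  0.0452] [ 0.719  -0.1287]
dark [179. 199.] 317 [0.6364 0.3698 0.0169] [0.6367 0.3677 0.0198] [0.6356 0.3564]
dark [391. 206.] 86 [ 0.6121 -0.1661  0.0166] [
[... 2136 characters left out ...]
]
any [391. 206.] 86 [ 0.6121 -0.1661  0.0166] [ 0.6132 -0.1685  0.0312] [ 0.6135 -0.1675]
any [196. 260.] 646 [0.4833 0.3211 0.0158] [0.4771 0.3108 0.0192] [0.4844 0.3117]
any [428. 236.] 427 [ 0.5366 -0.2576  0.0227] [ 0.5319 -0.2553  0.0392] [ 0.5329 -0.2521]
any [465. 234.] 84 [ 0.5375 -0.3486  0.0172] [ 0.54   -0.3514  0.0309] [ 0.5388 -0.3524]
any [145. 275.] 259 [0.4478 0.4419 0.021 ] [0.4484 0.4421 0.0247] [0.438  0.4399]
any [465. 270.] 85 [ 0.4497 -0.3414  0.0164] [ 0.4521 -0.3427  0.0329] [ 0.4518 -0.3435]
any [432. 274.] 94 [ 0.4416 -0.2593  0.0166] [ 0.4426 -0.2615  0.0302] [ 0.4427 -0.2619]
any [391. 275.] 89 [ 0.4407 -0.1596  0.016 ] [ 0.442  -0.1606  0.0315] [ 0.4417 -0.1609]
```

View pics/w1.png

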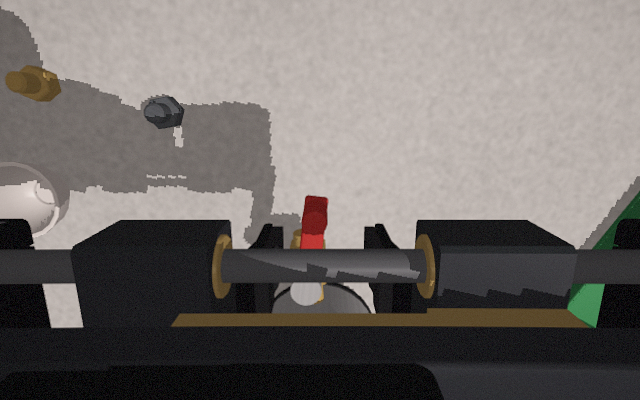

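The wrist view shows the red post at (315,205), midway between the fingers at x≈250 and x≈380. I'll descend and pinch.

```bash
python3 -m pendant '[{"dp":[0,0,0.4],"rotation":[0,0,0],"jaw":0.45},{"dp":[0,0,0.4],"rotation":[0,0,0],"jaw":0.45},{"dp":[0,0,0.4],"rotation":[0,0,0],"jaw":0.1},{"dp":[0,0,0.4],"rotation":[0,0,0],"jaw":0.1},{"dp":[0,0,0.4],"rotation":[0,0,0],"jaw":0.1},{"dp":[0,0,0.4],"rotation":[0,0,0],"jaw":0.1}]' 10
python3 - <<'E'
from h import *
s=r.read_state();p=np.array(s['ee_pos']);Rt=R.from_quat(s['eef_rot'])
ax=np.array([.5277,-.0097]); v0=np.array([.469,-.0235])-ax; print(np.linalg.norm(v0),p)
for a in np.radians([11.25,22.5,33.75,45,56.25,67.5,78.75,90]):
    Q=np.array([[np.cos(a),np.sin(a)],[-np.sin(a),np.cos(a)]]); d=np.r_[Q@v0-v0,0]
    print((Rt.inv().apply(d)/.15).round(3),(a/2/np.pi).round(4))
E
```

```text
time: 3.25
ee_pos: [0.4695, -0.0218, 0.091]
eef_rot: [-0.117, 0.993, 0.0, 0.001]
ft_force: [-0.3, -1.9, 8.1]
width: 0.0153
grip_force: 10.0
0.060300331674046345 [ 0.46948245 -0.02183796  0.0909734 ]
[-0.008  0.078  0.   ] 0.0312
[-0.031  0.154  0.   ] 0.0625
[-0.069  0.223  0.   ] 0.0938
[-0.119  0.284  0.   ] 0.125
[-0.18   0.334  0.   ] 0.1562
[-0.249  0.371  0.001] 0.1875
[-0.325  0.393  0.001] 0.2188
[-0.403  0.401  0.001] 0.25
```

```bash
python3 -m pendant '[{"dp":[-0.008,0.078,-0.013],"rotation":[0,0,0.029],"jaw":0.1},{"dp":[-0.031,0.154,-0.013],"rotation":[0,0,0.058],"jaw":0.1},{"dp":[-0.069,0.223,-0.013],"rotation":[0,0,0.087],"jaw":0.1},{"dp":[-0.119,0.284,-0.013],"rotation":[0,0,0.116],"jaw":0.1},{"dp":[-0.18,0.334,-0.013],"rotation":[0,0,0.145],"jaw":0.1},{"dp":[-0.249,0.371,-0.013],"rotation":[0,0,0.174],"jaw":0.1},{"dp":[-0.325,0.393,-0.013],"rotation":[0,0,0.203],"jaw":0.1},{"dp":[-0.41,0.4,-0.013],"rotation":[0,0,0.232],"jaw":0.1}]' 10
python3 - <<'E'
from h import *
print(rows([.514+.004,.0487+.001,.093]))
E
```

```text
time: 4.25
ee_pos: [0.5135, 0.0474, 0.092]
eef_rot: [0.578, 0.816, -0.002, -0.0]
ft_force: [-16.8, -14.2, 12.6]
width: 0.0208
grip_force: 10.0
[array([ 0.004,  0.033, -0.007])]
```

```bash
python3 -m pendant '[{"dp":[0,0.03,0],"rotation":[0,0,0],"jaw":0.1},{"dp":[0,0.03,0],"rotation":[0,0,0.01],"jaw":0.1},{"dp":[0,0.03,0],"rotation":[0,0,0.01],"jaw":0.1}]' 10
python3 - <<'E'
from m import *
c=camera('top');save({'image':cv2.resize(c['image'][150:300,220:440],None,fx=3.5,fy=3.5,interpolation=cv2.INTER_CUBIC)},'d1')
c=camera('scene');save({'image':cv2.resize(c['image'][150:290,240:440],None,fx=3.5,fy=3.5,interpolation=cv2.INTER_CUBIC)},'d2')
E
```

```text
time: 4.62
ee_pos: [0.515, 0.0481, 0.0911]
eef_rot: [0.601, 0.799, -0.004, -0.002]
ft_force: [-16.5, -14.5, 14.3]
width: 0.0236
grip_force: 10.0
```

View pics/d2.png

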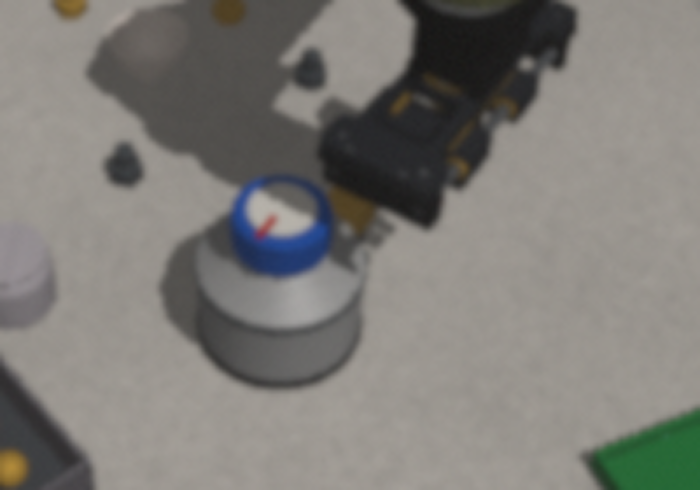

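The gripper hides the post in this view, so I'll open, lift and check the lever.

```bash
python3 -m pendant '[{"dp":[0,0,0],"rotation":[0,0,0],"jaw":0.45},{"dp":[0,0,0],"rotation":[0,0,0],"jaw":0.45},{"dp":[0,0,-0.6],"rotation":[0,0,0],"jaw":0.45},{"dp":[0,0,-0.6],"rotation":[0,0,0],"jaw":0.45},{"dp":[0,0,-0.6],"rotation":[0,0,0],"jaw":0.45},{"dp":[0,0,-0.6],"rotation":[0,0,0],"jaw":0.45}]' 10
python3 - <<'E'
from m import *
c=camera('wrist');save(c,'d3')
for n in('scene','wrist'):
  c=camera(n);W=cloud(c);h=cv2.cvtColor(c['image'],cv2.COLOR_RGB2HSV)
  m=((h[...,0]<6)|(h[...,0]>174))&(h[...,1]>120)&(W[...,2]>.05)&(W[...,2]<.114)&(abs(W[...,1])<.1)&(W[...,0]<.58)
  for b in blobs(c,W,m): print(n,*b)
E
```

```text
time: 5.48
ee_pos: [0.5182, 0.0529, 0.1812]
eef_rot: [0.599, 0.801, -0.0, -0.0]
ft_force: [0.1, 0.7, 0.3]
width: 0.0391
grip_force: 0.0
scene [357. 202.] 164 [0.521 0.035 0.083] [0.5155 0.0422 0.1111] [0.5153 0.0419]
wrist [313. 223.] 1033 [0.5167 0.0398 0.0922] [0.5142 0.042  0.1119] [0.5143 0.0414]
```

View pics/d3.png

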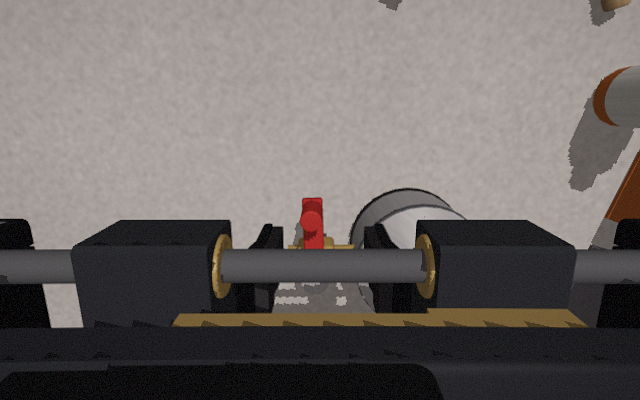

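The wrist view shows the lever now pointing to one side, with its post at (311,220), measured at (0.514, 0.042). That is close to the stop. To be sure, I'll nudge it with the closed fingers from behind and read the force.

```bash
python3 -m pendant '[{"dp":[-0.063,-0.27,0],"rotation":[0,0,0],"jaw":0},{"dp":[-0.063,-0.27,0],"rotation":[0,0,0],"jaw":0},{"dp":[-0.063,-0.27,0.3],"rotation":[0,0,0],"jaw":0},{"dp":[-0.063,-0.27,0.585],"rotation":[0,0,0],"jaw":0},{"dp":[-0.063,-0.27,0.585],"rotation":[0,0,0],"jaw":0},{"dp":[-0.063,-0.27,0.585],"rotation":[0,0,0],"jaw":0},{"dp":[-0.063,-0.22,0.585],"rotation":[0,0,0],"jaw":0},{"dp":[-0.063,-0.22,0.585],"rotation":[0,0,0],"jaw":0}]' 10
python3 -m pendant '[{"dp":[0,0.02,0],"rotation":[0,0,0],"jaw":0},{"dp":[0,0.02,0],"rotation":[0,0,0],"jaw":0},{"dp":[0,0.02,0],"rotation":[0,0,0],"jaw":0}]'
python3 -m pendant '[{"dp":[0,0.02,0],"rotation":[0,0,0],"jaw":0},{"dp":[0,0.02,0],"rotation":[0,0,0],"jaw":0},{"dp":[0,0.02,0],"rotation":[0,0,0],"jaw":0}]'
```

```text
time: 6.62
ee_pos: [0.4908, 0.0346, 0.0951]
eef_rot: [0.599, 0.8, 0.001, 0.001]
ft_force: [-0.0, 0.9, 1.0]
width: 0.0005
grip_force: 0.0
time: 7.0
ee_pos: [0.4923, 0.035, 0.094]
eef_rot: [0.6, 0.8, 0.0, -0.0]
ft_force: [0.3, -0.4, -0.5]
width: 0.0002
grip_force: 0.0
time: 7.38
ee_pos: [0.4952, 0.0357, 0.0939]
eef_rot: [0.6, 0.8, -0.0, -0.0]
ft_force: [0.0, -0.3, -1.0]
width: 0.0003
grip_force: 0.0
```

```bash
for i in 1 2 3 4; do python3 -m pendant '[{"dp":[0,0.02,0],"rotation":[0,0,0],"jaw":0},{"dp":[0,0.02,0],"rotation":[0,0,0],"jaw":0},{"dp":[0,0.02,0],"rotation":[0,0,0],"jaw":0}]' | grep -E 'pos|force:'; done
```

```text
ee_pos: [0.4965, 0.0362, 0.0936]
ft_force: [-8.3, -1.7, 6.4]
grip_force: 4.3
ee_pos: [0.4968, 0.0364, 0.093]
ft_force: [-21.3, -2.9, 15.2]
grip_force: 10.7
ee_pos: [0.4971, 0.0366, 0.0927]
ft_force: [-35.3, -5.4, 29.5]
grip_force: 18.0
ee_pos: [0.4973, 0.0368, 0.0918]
ft_force: [-45.8, -8.2, 34.4]
grip_force: 24.4
```

Force rises to 45 N with no movement, so the cock is firmly on its closed stop. Next I back off, lift, and plan the cap grip.

```bash
python3 -m pendant '[{"dp":[0,-0.2,0],"rotation":[0,0,0],"jaw":0},{"dp":[0,-0.2,-0.6],"rotation":[0,0,0],"jaw":1},{"dp":[0,-0.2,-0.6],"rotation":[0,0,0],"jaw":1},{"dp":[0,-0.2,-0.6],"rotation":[0,0,0],"jaw":1}]' 10
python3 - <<'E'
from m import *
print(r.read_state()['joint_positions'].round(3) if hasattr(r.read_state()['joint_positions'],'round') else r.read_state()['joint_positions'])
for n in('top','wrist','scene'):
  c=camera(n);W=cloud(c);h=cv2.cvtColor(c['image'],cv2.COLOR_RGB2HSV)
  d=np.hypot(W[...,0]-.6155,W[...,1]-.011)
  m=(d<.06)&(W[...,2]>.115)&(W[...,2]<.121)
  if m.sum()>20: print(n,m.sum(),cv2.minEnclosingCircle(W[m][:,:2].astype(np.float32)),W[m][:,2].mean())
  m=((h[...,0]<6)|(h[...,0]>174))&(h[...,1]>120)&(W[...,2]>.05)&(W[...,2]<.114)&(abs(W[...,1])<.1)&(W[...,0]<.58)
  for b in blobs(c,W,m): print(n,*b)
E
```

```text
time: 9.38
ee_pos: [0.4793, 0.0312, 0.1859]
eef_rot: [0.599, 0.8, 0.002, 0.001]
ft_force: [-0.2, 0.1, 0.5]
width: 0.023
grip_force: 0.0
[-0.998  0.004  0.857  1.921 -0.005  1.215  0.146]
top 128 ((0.6275168657302856, 0.014245753176510334), 0.027467764914035797) 0.1176308907857883
wrist 61 ((0.6449988484382629, 0.015533247962594032), 0.007825704291462898) 0.117656907533961
wrist [370. 207.] 964 [0.5138 0.0397 0.0955] [0.5135 0.0417 0.1119] [0.5139 0.0414]
scene 464 ((0.6186143755912781, 0.011828596703708172), 0.03204980120062828) 0.11728943706064666
scene [356. 202.] 161 [0.5209 0.0333 0.083 ] [0.5158 0.0424 0.1112] [0.5158 0.0422]
```

```bash
python3 -m pendant '[{"dp":[-0.13,0.3,0],"rotation":[0,0,0.333],"jaw":1},{"dp":[-0.26,0.6,0],"rotation":[0,0,0.333],"jaw":1},{"dp":[-0.383,0.845,0],"rotation":[0,0,0.333],"jaw":1},{"dp":[-0.383,0.845,0],"rotation":[0,0,0.333],"jaw":1},{"dp":[-0.383,0.845,0],"rotation":[0,0,0.333],"jaw":1},{"dp":[-0.383,0.845,0],"rotation":[0,0,0.333],"jaw":1},{"dp":[-0.383,0.845,0],"rotation":[0,0,0.333],"jaw":1},{"dp":[-0.383,0.845,0],"rotation":[0,0,0.333],"jaw":1}]'
python3 - <<'E'
from h import *
s=r.read_state();print(np.round(s['joint_positions'],3),R.from_quat(s['eef_rot']).as_matrix().round(3),rows([.617,.0115,.09]))
E
```

```text
time: 10.52
ee_pos: [0.6152, 0.011, 0.1824]
eef_rot: [0.985, 0.174, -0.001, 0.0]
ft_force: [0.2, 0.1, -0.4]
width: 0.0867
grip_force: 0.0
[-0.91   0.57   1.153  1.585 -0.53   1.339 -0.911] [[ 0.94   0.342 -0.002]
 [ 0.342 -0.94  -0.001]
 [-0.002  0.    -1.   ]] [array([0.014, 0.001, 0.616])]
```

```bash
python3 -m pendant '[{"dp":[0.014,0,0],"rotation":[0,0,0.1],"jaw":1},{"dp":[0.014,0,0],"rotation":[0,0,0.1],"jaw":1},{"dp":[0.014,0,0],"rotation":[0,0,0.1],"jaw":1},{"dp":[0.014,0,0],"rotation":[0,0,0.1],"jaw":1},{"dp":[0.014,0,0],"rotation":[0,0,0.1],"jaw":1}]'
python3 - <<'E'
from h import *
s=r.read_state();print(np.round(s['joint_positions'],3),R.from_quat(s['eef_rot']).as_matrix().round(3),rows([.617,.0115,.09]))
c=camera('wrist');save(c,'c1')
W=cloud(c);d=np.hypot(W[...,0]-.617,W[...,1]-.011)
m=(d<.045)&(W[...,2]>.113)&(W[...,2]<.121)
print(m.sum(),cv2.minEnclosingCircle(W[m][:,:2].astype(np.float32)))
E
```

```text
time: 11.15
ee_pos: [0.6173, 0.0117, 0.1826]
eef_rot: [0.991, -0.136, -0.001, 0.001]
ft_force: [-0.2, -0.0, 0.2]
width: 0.0867
grip_force: 0.0
[-0.953  0.655  1.267  1.581 -0.631  1.381 -1.463] [[ 0.963 -0.269 -0.002]
 [-0.269 -0.963 -0.001]
 [-0.001  0.002 -1.   ]] [array([-0.001,  0.001,  0.618])]
6654 ((0.6182572841644287, 0.01116220373660326), 0.03257480263710022)
```

View pics/c1.png

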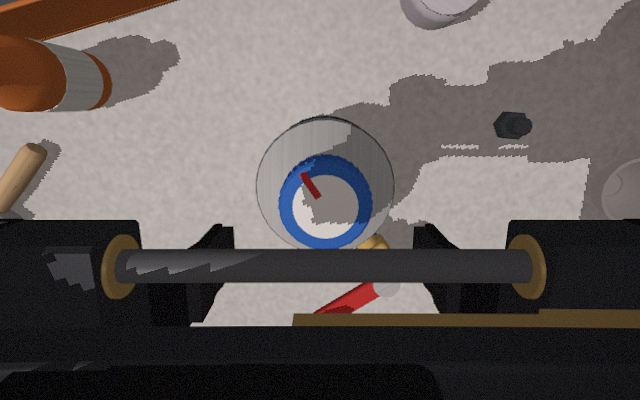

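The wrist view shows the cap centred between the fingers at (325,205). I'll descend and grip it.

```bash
python3 -m pendant '[{"dp":[0,0,0.3],"rotation":[0,0,0],"jaw":1},{"dp":[0,0,0.615],"rotation":[0,0,0],"jaw":1},{"dp":[0,0,0.615],"rotation":[0,0,0],"jaw":1},{"dp":[0,0,0.615],"rotation":[0,0,0],"jaw":0.5},{"dp":[0,0,0.615],"rotation":[0,0,0],"jaw":0.5},{"dp":[0,0,0.615],"rotation":[0,0,0],"jaw":0.5},{"dp":[0,0,0.615],"rotation":[0,0,0],"jaw":0.5}]' 45
```

```text
time: 12.08
ee_pos: [0.6182, 0.0112, 0.093]
eef_rot: [0.991, -0.136, 0.001, 0.0]
ft_force: [-2.0, -1.9, 7.3]
width: 0.0636
grip_force: 45.0
```

```bash
python3 -m pendant '[{"dp":[0,0,-0.004],"rotation":[0,0,-0.028],"jaw":0.5},{"dp":[0,0,-0.009],"rotation":[0,0,-0.056],"jaw":0.5},{"dp":[0,0,-0.013],"rotation":[0,0,-0.083],"jaw":0.5},{"dp":[0,0,-0.018],"rotation":[0,0,-0.111],"jaw":0.5},{"dp":[0,0,-0.022],"rotation":[0,0,-0.139],"jaw":0.5},{"dp":[0,0,-0.027],"rotation":[0,0,-0.167],"jaw":0.5},{"dp":[0,0,-0.031],"rotation":[0,0,-0.194],"jaw":0.5},{"dp":[0,0,-0.036],"rotation":[0,0,-0.222],"jaw":0.5}]'
python3 - <<'E'
from h import *
s=r.read_state();print(np.round(s['joint_positions'],3),np.round(s['torque'],2))
c=camera('wrist')
h=cv2.cvtColor(c['image'],cv2.COLOR_RGB2HSV);W=cloud(c);d=np.hypot(W[...,0]-.618,W[...,1]-.0112)
m=(d<.032)&(W[...,2]>.11);print(W[m][:,2].mean())
k=m&((h[...,0]<6)|(h[...,0]>174))&(h[...,1]>120);q=W[k].mean(0);print(q,np.degrees(np.arctan2(q[1]-.0112,q[0]-.618)))
E
```

```text
time: 13.08
ee_pos: [0.6173, 0.0116, 0.0973]
eef_rot: [0.845, 0.534, -0.0, -0.0]
ft_force: [-2.2, -1.0, -1.1]
width: 0.0635
grip_force: 45.0
[-0.754  0.55   0.885  1.665 -0.46   1.149 -0.192] [-0.31  0.6  -0.1 ]
0.17898658220916527
[0.61966801 0.03284202 0.14502579] 85.59276822559839
```

```bash
for i in 1 2; do python3 -m pendant '[{"dp":[0,0,-0.004],"rotation":[0,0,-0.028],"jaw":0.5},{"dp":[0,0,-0.009],"rotation":[0,0,-0.056],"jaw":0.5},{"dp":[0,0,-0.013],"rotation":[0,0,-0.083],"jaw":0.5},{"dp":[0,0,-0.018],"rotation":[0,0,-0.111],"jaw":0.5},{"dp":[0,0,-0.022],"rotation":[0,0,-0.139],"jaw":0.5},{"dp":[0,0,-0.027],"rotation":[0,0,-0.167],"jaw":0.5},{"dp":[0,0,-0.031],"rotation":[0,0,-0.194],"jaw":0.5},{"dp":[0,0,-0.036],"rotation":[0,0,-0.222],"jaw":0.5}]'; done
python3 - <<'E'
from h import *
s=r.read_state();print(np.round(s['joint_positions'],3),np.round(s['torque'],2))
E
```

```text
time: 14.12
ee_pos: [0.6177, 0.0116, 0.1027]
eef_rot: [0.306, 0.952, -0.0, 0.0]
ft_force: [-0.1, -0.5, -1.7]
width: 0.0636
grip_force: 45.0
time: 15.12
ee_pos: [0.6174, 0.0116, 0.1079]
eef_rot: [-0.377, 0.926, 0.0, -0.0]
ft_force: [-0.3, -0.0, 0.2]
width: 0.0635
grip_force: 45.0
[-0.355  0.41   0.332  1.634 -0.145  1.122  2.358] [-0.03  0.19 -0.03]
```

```bash
python3 -m pendant '[{"dp":[0,0,-0.03],"rotation":[0,0,0],"jaw":0.5},{"dp":[0,0,-0.06],"rotation":[0,0,0],"jaw":0.5},{"dp":[0,0,-0.1],"rotation":[0,0,0],"jaw":0.5}]'; python3 -m pendant '[{"dp":[0,0,-0.2],"rotation":[0,0,0],"jaw":0.5},{"dp":[0,0,-0.4],"rotation":[0,0,0],"jaw":0.5},{"dp":[0,0,-0.5],"rotation":[0,0,0],"jaw":0.5},{"dp":[0,0,-0.5],"rotation":[0,0,0],"jaw":0.5}]'
python3 - <<'E'
from h import *
c=camera('scene');save({'image':cv2.resize(c['image'][100:300,220:480],None,fx=3,fy=3,interpolation=cv2.INTER_CUBIC)},'c2')
print(rows([.4848,.3125,.15]),rows([.4848,.3125,.012]))
E
```

```text
time: 15.5
ee_pos: [0.6178, 0.0122, 0.1234]
eef_rot: [-0.375, 0.927, 0.0, 0.0]
ft_force: [1.1, 0.1, -0.8]
width: 0.0636
grip_force: 45.0
time: 16.0
ee_pos: [0.6182, 0.0121, 0.1987]
eef_rot: [-0.375, 0.927, -0.0, 0.001]
ft_force: [0.2, -0.6, -1.1]
width: 0.0637
grip_force: 45.0
[array([-0.758,  2.054,  0.317])] [array([-0.758,  2.054,  1.237])]
```

View pics/c2.png

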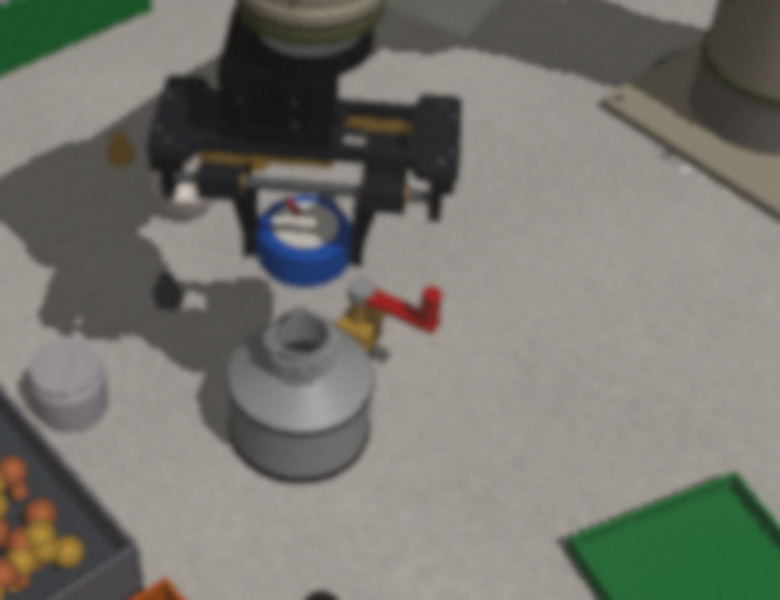

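The view shows the cap held off the neck, the can mouth open and the lever square to the pipe. I'll carry the cap to the tray.

```bash
for i in 1 2 3; do python3 -m pendant '[{"dp":[-0.1,0.27,0],"rotation":[0,0,0],"jaw":0.5},{"dp":[-0.2,0.54,0],"rotation":[0,0,0],"jaw":0.5},{"dp":[-0.253,0.685,0],"rotation":[0,0,0],"jaw":0.5},{"dp":[-0.253,0.685,0],"rotation":[0,0,0],"jaw":0.5}]'|grep -E 'pos|width'; done
python3 - <<'E'
from h import *
s=r.read_state();print(np.round(s['joint_positions'],3),rows([.4848,.3125,.1]))
E
```

```text
ee_pos: [0.572, 0.1144, 0.1964]
width: 0.0632
ee_pos: [0.5284, 0.2131, 0.1969]
width: 0.0636
ee_pos: [0.4847, 0.3124, 0.1972]
width: 0.0636
[-0.786  0.239  0.158  1.637 -0.039  1.27   1.721] [array([-0.001, -0.   ,  0.648])]
```

```bash
python3 -m pendant '[{"dp":[0,0,0.35],"rotation":[0,0,0],"jaw":0.5},{"dp":[0,0,0.65],"rotation":[0,0,0],"jaw":0.5},{"dp":[0,0,0.65],"rotation":[0,0,0],"jaw":0.5},{"dp":[0,0,0.9],"rotation":[0,0,0],"jaw":0.5},{"dp":[0,0,0.99],"rotation":[0,0,0],"jaw":0.5},{"dp":[0,0,0.99],"rotation":[0,0,0],"jaw":0.5}]'
python3 -m pendant '[{"dp":[0,0,0.13],"rotation":[0,0,0],"jaw":0.5},{"dp":[0,0,0.22],"rotation":[0,0,0],"jaw":0.5},{"dp":[0,0,0.22],"rotation":[0,0,0],"jaw":0.5}]'
```

```text
time: 18.3
ee_pos: [0.4853, 0.3119, 0.0501]
eef_rot: [-0.375, 0.927, -0.0, -0.0]
ft_force: [0.2, -0.6, -0.9]
width: 0.0637
grip_force: 45.0
time: 18.68
ee_pos: [0.4846, 0.3123, 0.0164]
eef_rot: [-0.376, 0.927, -0.0, -0.0]
ft_force: [-0.7, -0.2, 1.0]
width: 0.0635
grip_force: 45.0
```

```bash
python3 -m pendant '[{"dp":[0,0,0.025],"rotation":[0,0,0],"jaw":0.5},{"dp":[0,0,0.025],"rotation":[0,0,0],"jaw":0.9},{"dp":[0,0,0.025],"rotation":[0,0,0],"jaw":0.9},{"dp":[0,0,0.025],"rotation":[0,0,0],"jaw":0.9},{"dp":[0,0,-0.4],"rotation":[0,0,0],"jaw":0.9},{"dp":[0,0,-0.8],"rotation":[0,0,0],"jaw":0.9},{"dp":[0,0,-0.99],"rotation":[0,0,0],"jaw":0.9},{"dp":[0,0,-0.99],"rotation":[0,0,0],"jaw":0.9}]'
cat >> m.py <<'E'
def nuts():
    c=camera('top');W=cloud(c); hsv=cv2.cvtColor(c['image'],cv2.COLOR_RGB2HSV); H,S,V=hsv[...,0],hsv[...,1],hsv[...,2]
    x,y,z=W[...,0],W[...,1],W[...,2]; up=(x>.3)&(x<.7)&(y>-.42)&(y<.25)&(z>.006)&(z<.12)
    for n,m in dict(brass=up&(H>12)&(H<32)&(S>70)&(z<.06)&(y<-.05),dark=up&(V<90)&(S<70)&(z<.04)&(y<-.1)).items():
        for b in blobs(c,W,m): print(n,*b)
    return c,W
E
python3 - <<'E'
from m import *
c,W=nuts()
d=np.hypot(W[...,0]-.4848,W[...,1]-.3125)
m=(d<.07)&(W[...,2]>.025)&(W[...,2]<.05);print('cap',m.sum(),W[m][:,2].mean() if m.any() else 0,cv2.minEnclosingCircle(W[m][:,:2].astype(np.float32)) if m.any() else 0)
save(c,'t2')
print(r.read_state()['joint_positions'])
for p in ([.4421,-.2621],[.4512,-.3435],[.5398,-.3514]): print(rows(p+[.16],np.radians(90)))
E
```

```text
time: 19.68
ee_pos: [0.486, 0.3133, 0.1678]
eef_rot: [-0.376, 0.927, 0.001, 0.002]
ft_force: [-0.2, -0.3, -0.9]
width: 0.0784
grip_force: 0.0
brass [465. 234.] 83 [ 0.5378 -0.3482  0.0172] [ 0.5392 -0.3511  0.0315] [ 0.5399 -0.3511]
brass [464. 270.] 87 [ 0.4497 -0.3419  0.0155] [ 0.4502 -0.3434  0.0302] [ 0.4498 -0.344 ]
brass [432. 274.] 91 [ 0.4415 -0.2603  0.0176] [ 0.4425 -0.2626  0.0303] [ 0.4426 -0.2619]
dark [391. 206.] 83 [ 0.612  -0.1664  0.0166] [ 0.6134 -0.1685  0.0303] [ 0.6136 -0.1674]
dark [420. 237.] 65 [ 0.5341 -0.2369  0.0173] [ 0.539  -0.2274  0.0374] [ 0.5396 -0.2281]
dark [391. 275.] 84 [ 0.4405 -0.16    0.0171] [ 0.4423 -0.1614  0.0313] [ 0.4418 -0.161 ]
cap 539 0.032568877520606686 ((0.4849078357219696, 0.31248438358306885), 0.03274086117744446)
[-0.78609476  0.26112205  0.1584931   1.67818078 -0.04394562  1.20384705
  1.72398534]
[array([ 2.875, -2.551,  0.033]), array([1.000e-04, 3.000e-04, 1.226e-01])]
[array([ 3.209, -2.982,  0.032]), array([1.000e-04, 3.000e-04, 1.226e-01])]
[array([ 2.822, -3.431,  0.033]), array([1.000e-04, 3.000e-04, 1.226e-01])]
```

The cap lies centred in the tray at its resting height (top 32 mm), and the nuts have not moved. Next I go to the first nut at (0.4425, -0.262).

```bash
for i in 1 2 3; do python3 -m pendant '[{"dp":[0.719,-0.638,0],"rotation":[0,0,0],"jaw":0.45},{"dp":[0.719,-0.638,0],"rotation":[0,0,0],"jaw":0.45},{"dp":[0.719,-0.638,0],"rotation":[0,0,0],"jaw":0.45}]' 20|grep -E 'pos'; done
python3 -m pendant '[{"dp":[0.719,-0.638,0.2],"rotation":[0,0,0.1226],"jaw":0.45},{"dp":[0.719,-0.638,0.4],"rotation":[0,0,0.1226],"jaw":0.45},{"dp":[0.719,-0.638,0.4],"rotation":[0,0,0.1226],"jaw":0.45},{"dp":[0.719,-0.638,0.4],"rotation":[0,0,0.1226],"jaw":0.45},{"dp":[0.719,-0.638,0.4],"rotation":[0,0,0.1226],"jaw":0.45},{"dp":[0.719,-0.638,0.4],"rotation":[0,0,0.1226],"jaw":0.45}]'
python3 - <<'E'
from m import *
s=r.read_state();print(np.round(s['joint_positions'],3),rows([.4425,-.2623,.016]))
nuts()
E
```

```text
ee_pos: [0.4733, 0.1644, 0.1636]
ee_pos: [0.4624, 0.0216, 0.164]
ee_pos: [0.4515, -0.1222, 0.1641]
time: 21.6
ee_pos: [0.442, -0.2619, 0.1046]
eef_rot: [-0.003, 1.0, 0.0, -0.0]
ft_force: [0.5, 0.8, -0.4]
width: 0.0391
grip_force: 0.0
[-0.189  0.222  0.713  1.926 -0.167  1.053  2.171] [array([-0.004, -0.003,  0.59 ])]
brass [464. 233.] 38 [ 0.5425 -0.3451  0.0165] [ 0.5427 -0.3497  0.0305] [ 0.5426 -0.3502]
dark [391. 206.] 89 [ 0.6111 -0.1663  0.0152] [ 0.613  -0.1686  0.0326] [ 0.6131 -0.1672]
dark [420. 236.] 71 [ 0.5367 -0.2374  0.0166] [ 0.5507 -0.2366  0.0349] [ 0.5483 -0.2365]
dark [391. 275.] 84 [ 0.4403 -0.1596  0.0171] [ 0.4393 -0.1601  0.0331] [ 0.4393 -0.1604]
```

```bash
python3 -m pendant '[{"dp":[0,0,0.3],"rotation":[0,0,0],"jaw":0.45},{"dp":[0,0,0.59],"rotation":[0,0,0],"jaw":0.45},{"dp":[0,0,0.59],"rotation":[0,0,0],"jaw":0.45},{"dp":[0,0,0.59],"rotation":[0,0,0],"jaw":0},{"dp":[0,0,0.59],"rotation":[0,0,0],"jaw":0},{"dp":[0,0,0.59],"rotation":[0,0,0],"jaw":0}]' 25
python3 -m pendant '[{"dp":[0,0,-0.4],"rotation":[0,0,0],"jaw":0},{"dp":[0,0,-0.8],"rotation":[0,0,0],"jaw":0},{"dp":[0,0,-0.98],"rotation":[0,0,0],"jaw":0},{"dp":[0,0,-0.98],"rotation":[0,0,0],"jaw":0}]'
python3 - <<'E'
from m import *
print(rows([.618,.0115,.165]))
E
```

```text
time: 22.4
ee_pos: [0.4426, -0.2629, 0.0176]
eef_rot: [-0.0, 1.0, -0.0, 0.001]
ft_force: [-0.2, -0.9, 0.7]
width: 0.0165
grip_force: 0.4
time: 22.9
ee_pos: [0.443, -0.2632, 0.1658]
eef_rot: [-0.0, 1.0, -0.0, 0.002]
ft_force: [-0.1, 0.7, -1.6]
width: 0.0147
grip_force: 24.9
[array([-1.167,  1.831,  0.011])]
```

```bash
for i in 1 2; do python3 -m pendant '[{"dp":[-0.2,0.31,0],"rotation":[0,0,0],"jaw":0},{"dp":[-0.4,0.62,0],"rotation":[0,0,0],"jaw":0},{"dp":[-0.583,0.915,0],"rotation":[0,0,0],"jaw":0},{"dp":[-0.583,0.915,0],"rotation":[0,0,0],"jaw":0},{"dp":[-0.583,0.915,0],"rotation":[0,0,0],"jaw":0}]'; done
python3 - <<'E'
from m import *
c=camera('wrist');save(c,'n1')
W=cloud(c)
d=np.hypot(W[...,0]-.618,W[...,1]-.0115);m=(d<.03)&(W[...,2]>.109)&(W[...,2]<.117)
print(m.sum(),cv2.minEnclosingCircle(W[m][:,:2].astype(np.float32)))
c=camera('scene');W=cloud(c)
d=np.hypot(W[...,0]-.618,W[...,1]-.0115);m=(d<.03)&(W[...,2]>.110)&(W[...,2]<.116)
print(m.sum(),cv2.minEnclosingCircle(W[m][:,:2].astype(np.float32)))
print(rows([.618,.0115,.118]))
E
```

```text
time: 23.52
ee_pos: [0.5284, -0.126, 0.1625]
eef_rot: [0.0, 1.0, -0.0, -0.001]
ft_force: [0.2, 0.2, -0.6]
width: 0.0149
grip_force: 25.0
time: 24.15
ee_pos: [0.6161, 0.0096, 0.1631]
eef_rot: [0.001, 1.0, -0.001, -0.0]
ft_force: [0.5, -1.4, -0.6]
width: 0.0149
grip_force: 25.0
1115 ((0.6152941584587097, 0.012818594463169575), 0.027301784604787827)
100 ((0.6181198358535767, 0.011621402576565742), 0.02748124860227108)
[array([-0.013,  0.015,  0.303])]
```

View pics/n1.png

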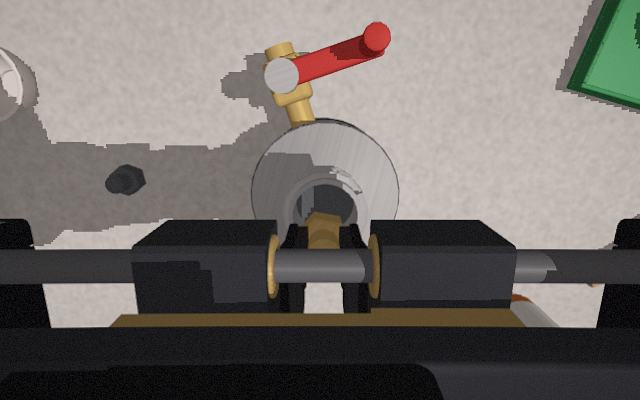

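The wrist view shows the nut held at (323,235) over the mouth at (325,205). The lever still reads shut, and the rim is at (0.618, 0.0116). I'll lower and release.

```bash
python3 -m pendant '[{"dp":[-0.008,0.008,0.1],"rotation":[0,0,0],"jaw":0},{"dp":[-0.01,0.01,0.2],"rotation":[0,0,0],"jaw":0},{"dp":[-0.01,0.01,0.305],"rotation":[0,0,0],"jaw":0},{"dp":[-0.01,0.01,0.305],"rotation":[0,0,0],"jaw":0}]'
python3 -m pendant '[{"dp":[0,0,0],"rotation":[0,0,0],"jaw":0.45},{"dp":[0,0,0],"rotation":[0,0,0],"jaw":0.45},{"dp":[0,0,0],"rotation":[0,0,0],"jaw":0.45},{"dp":[0,0,-0.2],"rotation":[0,0,0],"jaw":0.45},{"dp":[0,0,-0.32],"rotation":[0,0,0],"jaw":0.45},{"dp":[0,0,-0.32],"rotation":[0,0,0],"jaw":0.45}]'
python3 - <<'E'
from m import *
nuts()
c=camera('wrist');W=cloud(c);d=np.hypot(W[...,0]-.618,W[...,1]-.0115);m=(d<.018);print(np.nanmax(W[m][:,2]),np.nanmin(W[m][:,2]))
print(rows([.4502,-.3435,.165]),rows([.5397,-.3512,.165]))
E
```

```text
time: 24.75
ee_pos: [0.617, 0.0133, 0.1157]
eef_rot: [-0.0, 1.0, -0.0, -0.002]
ft_force: [-0.2, -0.2, -0.5]
width: 0.0149
grip_force: 25.0
time: 25.5
ee_pos: [0.6191, 0.0134, 0.1672]
eef_rot: [-0.0, 1.0, 0.0, 0.001]
ft_force: [-0.3, 0.5, -0.0]
width: 0.0393
grip_force: 0.0
brass [465. 234.] 85 [ 0.5376 -0.3479  0.0168] [ 0.5396 -0.35    0.032 ] [ 0.5385 -0.351 ]
brass [464. 270.] 87 [ 0.4498 -0.3416  0.0156] [ 0.4505 -0.3436  0.0307] [ 0.4508 -0.3439]
dark [391. 206.] 85 [ 0.6119 -0.1662  0.0164] [ 0.6145 -0.168   0.0303] [ 0.6137 -0.1676]
dark [429. 235.] 329 [ 0.5379 -0.2632  0.0226] [ 0.5357 -0.263   0.037 ] [ 0.5331 -0.2538]
dark [391. 275.] 83 [ 0.4406 -0.1598  0.0187] [ 0.4417 -0.1608  0.0301] [ 0.4419 -0.161 ]
0.21683184271617928 0.0632494488427976
[array([ 1.119, -2.38 ,  0.   ])] [array([ 0.522, -2.431,  0.   ])]
```

```bash
for i in 1 2 3; do python3 -m pendant '[{"dp":[0.373,-0.793,0],"rotation":[0,0,0],"jaw":0.45},{"dp":[0.373,-0.793,0],"rotation":[0,0,0],"jaw":0.45},{"dp":[0.373,-0.793,0],"rotation":[0,0,0],"jaw":0.45}]' |grep -E 'pos'; done
python3 -m pendant '[{"dp":[0,0,0.4],"rotation":[0,0,0],"jaw":0.45},{"dp":[0,0,0.4],"rotation":[0,0,0],"jaw":0.45},{"dp":[0,0,0.4],"rotation":[0,0,0],"jaw":0.45}]'
python3 - <<'E'
from m import *
print(rows([.4503,-.3437,.016]));nuts()
c=camera('wrist');W=cloud(c);h=cv2.cvtColor(c['image'],cv2.COLOR_RGB2HSV)
m=(h[...,0]>12)&(h[...,0]<32)&(h[...,1]>70)&(W[...,2]<.04)&(W[...,2]>.005)
for b in blobs(c,W,m,60): print(*b)
c=camera('scene');W=cloud(c);d=np.hypot(W[...,0]-.618,W[...,1]-.0115);m=(d<.045)&(W[...,2]>0);print(np.nanmin(W[m][:,2]))
E
```

```text
ee_pos: [0.5596, -0.1108, 0.165]
ee_pos: [0.5037, -0.2287, 0.1652]
ee_pos: [0.4477, -0.347, 0.1652]
time: 27.1
ee_pos: [0.4513, -0.343, 0.1068]
eef_rot: [-0.001, 1.0, -0.0, 0.0]
ft_force: [-0.4, -0.0, 0.7]
width: 0.0391
grip_force: 0.0
[array([ 0.007, -0.004,  0.605])]
brass [465. 234.] 82 [ 0.5377 -0.3486  0.0174] [ 0.54   -0.3505  0.0303] [ 0.5399 -0.3507]
dark [391. 206.] 83 [ 0.6121 -0.1664  0.0169] [ 0.614  -0.1677  0.03  ] [ 0.6137 -0.1673]
dark [420. 236.] 69 [ 0.5368 -0.2374  0.0181] [ 0.5456 -0.233   0.0351] [ 0.5436 -0.2365]
dark [391. 275.] 85 [ 0.4406 -0.1596  0.017 ] [ 0.4424 -0.1605  0.0313] [ 0.4418 -0.1609]
[321. 195.] 927 [ 0.4489 -0.3441  0.0153] [ 0.4518 -0.3443  0.0297] [ 0.4523 -0.3443]
[313. 299.] 795 [ 0.5354 -0.3505  0.0148] [ 0.5373 -0.3506  0.0292] [ 0.5376 -0.3508]
0.06386731744068375
```

```bash
python3 -m pendant '[{"dp":[0,0,0.3],"rotation":[0,0,0],"jaw":0.45},{"dp":[0,0,0.6],"rotation":[0,0,0],"jaw":0.45},{"dp":[0,0,0.6],"rotation":[0,0,0],"jaw":0.45},{"dp":[0,0,0.6],"rotation":[0,0,0],"jaw":0},{"dp":[0,0,0.6],"rotation":[0,0,0],"jaw":0},{"dp":[0,0,0.6],"rotation":[0,0,0],"jaw":0},{"dp":[0,0,0.6],"rotation":[0,0,0],"jaw":0}]' 25
python3 -m pendant '[{"dp":[0,0,-0.4],"rotation":[0,0,0],"jaw":0},{"dp":[0,0,-0.8],"rotation":[0,0,0],"jaw":0},{"dp":[0,0,-0.98],"rotation":[0,0,0],"jaw":0},{"dp":[0,0,-0.98],"rotation":[0,0,0],"jaw":0}]'
python3 - <<'E'
from m import *
print(rows([.618,.0116,.165]))
E
```

```text
time: 28.12
ee_pos: [0.4511, -0.3439, 0.0168]
eef_rot: [-0.0, 1.0, -0.0, 0.001]
ft_force: [-0.9, -0.0, 8.4]
width: 0.015
grip_force: 25.0
time: 28.62
ee_pos: [0.4513, -0.3442, 0.1649]
eef_rot: [-0.0, 1.0, -0.001, 0.002]
ft_force: [0.1, -0.2, -1.0]
width: 0.0147
grip_force: 25.0
[array([-1.112e+00,  2.372e+00,  1.000e-03])]
```

```bash
for i in 1 2 3; do python3 -m pendant '[{"dp":[-0.14,0.29,0],"rotation":[0,0,0],"jaw":0},{"dp":[-0.28,0.58,0],"rotation":[0,0,0],"jaw":0},{"dp":[-0.37,0.79,0],"rotation":[0,0,0],"jaw":0},{"dp":[-0.37,0.79,0],"rotation":[0,0,0],"jaw":0}]' |grep -E 'pos|width|grip'; done
python3 -m pendant '[{"dp":[0,0,0],"rotation":[0,0,0],"jaw":0},{"dp":[0,0,0.15],"rotation":[0,0,0],"jaw":0},{"dp":[0,0,0.15],"rotation":[0,0,0],"jaw":0}]'
python3 - <<'E'
from m import *
print(rows([.618,.0116,.117]));c=camera('wrist');save(c,'n2')
E
```

```text
ee_pos: [0.5065, -0.2215, 0.1612]
width: 0.0151
grip_force: 25.0
ee_pos: [0.5615, -0.1042, 0.1614]
width: 0.0149
grip_force: 25.0
ee_pos: [0.6168, 0.0134, 0.1614]
width: 0.0146
grip_force: 25.0
time: 30.5
ee_pos: [0.6153, 0.0098, 0.1388]
eef_rot: [0.001, 1.0, -0.0, -0.001]
ft_force: [-0.5, 1.0, -0.8]
width: 0.0148
grip_force: 25.0
[array([-0.018,  0.012,  0.146])]
```

```bash
python3 -m pendant '[{"dp":[-0.012,0.008,0.05],"rotation":[0,0,0],"jaw":0},{"dp":[-0.012,0.008,0.145],"rotation":[0,0,0],"jaw":0},{"dp":[-0.012,0.008,0.145],"rotation":[0,0,0],"jaw":0}]'
python3 -m pendant '[{"dp":[0,0,0],"rotation":[0,0,0],"jaw":0.45},{"dp":[0,0,0],"rotation":[0,0,0],"jaw":0.45},{"dp":[0,0,0],"rotation":[0,0,0],"jaw":0.45},{"dp":[0,0,-0.2],"rotation":[0,0,0],"jaw":0.45},{"dp":[0,0,-0.32],"rotation":[0,0,0],"jaw":0.45},{"dp":[0,0,-0.32],"rotation":[0,0,0],"jaw":0.45}]'
python3 - <<'E'
from m import *
nuts()
print(rows([.5395,-.3510,.165]))
E
```

```text
time: 30.92
ee_pos: [0.6177, 0.0132, 0.117]
eef_rot: [-0.0, 1.0, -0.0, -0.001]
ft_force: [0.1, 0.5, -0.1]
width: 0.015
grip_force: 25.0
time: 31.68
ee_pos: [0.6195, 0.0132, 0.1679]
eef_rot: [-0.0, 1.0, 0.0, 0.001]
ft_force: [1.2, -0.3, -1.2]
width: 0.0391
grip_force: 0.0
brass [465. 234.] 82 [ 0.5375 -0.3482  0.0168] [ 0.5396 -0.3518  0.0315] [ 0.5398 -0.3514]
dark [391. 206.] 83 [ 0.612  -0.1662  0.0164] [ 0.6133 -0.1673  0.03  ] [ 0.6134 -0.1674]
dark [429. 235.] 330 [ 0.5383 -0.2629  0.023 ] [ 0.5382 -0.2605  0.0369] [ 0.5331 -0.2543]
dark [391. 275.] 85 [ 0.4404 -0.1597  0.0175] [ 0.4417 -0.1611  0.0306] [ 0.4419 -0.1608]
[array([ 0.529, -2.428,  0.009])]
```

```bash
for i in 1 2 3; do python3 -m pendant '[{"dp":[0.176,-0.809,0],"rotation":[0,0,0],"jaw":0.45},{"dp":[0.176,-0.809,0],"rotation":[0,0,0],"jaw":0.45},{"dp":[0.176,-0.809,0],"rotation":[0,0,0],"jaw":0.45}]' |grep -E 'pos'; done
python3 -m pendant '[{"dp":[0,0,0.4],"rotation":[0,0,0],"jaw":0.45},{"dp":[0,0,0.4],"rotation":[0,0,0],"jaw":0.45},{"dp":[0,0,0.4],"rotation":[0,0,0],"jaw":0.45}]'
python3 - <<'E'
from m import *
print(rows([.5397,-.3513,.0165]));nuts()
c=camera('wrist');W=cloud(c);h=cv2.cvtColor(c['image'],cv2.COLOR_RGB2HSV)
m=(h[...,0]>12)&(h[...,0]<32)&(h[...,1]>70)&(W[...,2]<.04)&(W[...,2]>.005)
for b in blobs(c,W,m,60): print(*b)
E
```

```text
ee_pos: [0.59, -0.1145, 0.1658]
ee_pos: [0.5633, -0.2349, 0.1658]
ee_pos: [0.5366, -0.3554, 0.1655]
time: 33.22
ee_pos: [0.5404, -0.3501, 0.1076]
eef_rot: [-0.001, 1.0, -0.0, 0.0]
ft_force: [0.3, -0.0, 1.3]
width: 0.0391
grip_force: 0.0
[array([ 0.005, -0.008,  0.607])]
dark [391. 206.] 86 [ 0.6119 -0.1665  0.0149] [ 0.6133 -0.1678  0.0304] [ 0.6137 -0.1674]
dark [420. 236.] 70 [ 0.5366 -0.2374  0.0171] [ 0.5507 -0.2366  0.0349] [ 0.5485 -0.2368]
dark [391. 275.] 84 [ 0.4403 -0.1594  0.018 ] [ 0.4412 -0.1608  0.0308] [ 0.4406 -0.1611]
[321. 194.] 924 [ 0.538  -0.3511  0.0154] [ 0.5405 -0.3508  0.0297] [ 0.5411 -0.3508]
```

```bash
python3 -m pendant '[{"dp":[0,-0.005,0.3],"rotation":[0,0,0],"jaw":0.45},{"dp":[0,-0.005,0.605],"rotation":[0,0,0],"jaw":0.45},{"dp":[0,-0.005,0.605],"rotation":[0,0,0],"jaw":0.45},{"dp":[0,-0.005,0.605],"rotation":[0,0,0],"jaw":0},{"dp":[0,-0.005,0.605],"rotation":[0,0,0],"jaw":0},{"dp":[0,-0.005,0.605],"rotation":[0,0,0],"jaw":0},{"dp":[0,-0.005,0.605],"rotation":[0,0,0],"jaw":0}]' 25
python3 -m pendant '[{"dp":[0,0,-0.4],"rotation":[0,0,0],"jaw":0},{"dp":[0,0,-0.8],"rotation":[0,0,0],"jaw":0},{"dp":[0,0,-0.98],"rotation":[0,0,0],"jaw":0},{"dp":[0,0,-0.98],"rotation":[0,0,0],"jaw":0}]'
python3 - <<'E'
from m import *
print(rows([.618,.0116,.165]))
E
```

```text
time: 34.2
ee_pos: [0.5402, -0.352, 0.0169]
eef_rot: [-0.0, 1.0, -0.0, 0.001]
ft_force: [-0.6, 0.4, 7.3]
width: 0.0152
grip_force: 25.0
time: 34.7
ee_pos: [0.5403, -0.3523, 0.1652]
eef_rot: [0.0, 1.0, -0.001, 0.002]
ft_force: [-0.1, -0.3, -0.7]
width: 0.0149
grip_force: 25.0
[array([-0.518,  2.426, -0.   ])]
```

```bash
for i in 1 2 3; do python3 -m pendant '[{"dp":[-0.06,0.29,0],"rotation":[0,0,0],"jaw":0},{"dp":[-0.12,0.58,0],"rotation":[0,0,0],"jaw":0},{"dp":[-0.173,0.808,0],"rotation":[0,0,0],"jaw":0},{"dp":[-0.173,0.808,0],"rotation":[0,0,0],"jaw":0}]' |grep -E 'pos|width|grip'; done
python3 -m pendant '[{"dp":[0,0,0],"rotation":[0,0,0],"jaw":0},{"dp":[0,0,0.15],"rotation":[0,0,0],"jaw":0},{"dp":[0,0,0.15],"rotation":[0,0,0],"jaw":0}]'
python3 - <<'E'
from m import *
print(rows([.618,.0116,.117]))
E
```

```text
ee_pos: [0.566, -0.2262, 0.161]
width: 0.0152
grip_force: 25.0
ee_pos: [0.5914, -0.1064, 0.1614]
width: 0.0149
grip_force: 25.0
ee_pos: [0.6172, 0.0138, 0.1615]
width: 0.0149
grip_force: 25.0
time: 36.58
ee_pos: [0.6159, 0.0098, 0.1387]
eef_rot: [0.001, 1.0, -0.001, -0.002]
ft_force: [-0.0, 0.4, -1.3]
width: 0.0149
grip_force: 25.0
[array([-0.014,  0.012,  0.145])]
```

```bash
python3 -m pendant '[{"dp":[-0.012,0.008,0.05],"rotation":[0,0,0],"jaw":0},{"dp":[-0.012,0.008,0.145],"rotation":[0,0,0],"jaw":0},{"dp":[-0.012,0.008,0.145],"rotation":[0,0,0],"jaw":0}]'
python3 -m pendant '[{"dp":[0,0,0],"rotation":[0,0,0],"jaw":0.45},{"dp":[0,0,0],"rotation":[0,0,0],"jaw":0.45},{"dp":[0,0,0],"rotation":[0,0,0],"jaw":0.45},{"dp":[0,0,-0.2],"rotation":[0,0,0],"jaw":0.45},{"dp":[0,0,-0.6],"rotation":[0,0,0],"jaw":0.45},{"dp":[0.7,0,-0.8],"rotation":[0,0,0],"jaw":0.45},{"dp":[0.98,0.4,-0.8],"rotation":[0,0,0],"jaw":0.45},{"dp":[0.98,0.4,-0.8],"rotation":[0,0,0],"jaw":0.45}]'
python3 - <<'E'
from m import *
c,W=nuts()
d=np.hypot(W[...,0]-.4848,W[...,1]-.3125);m=(d<.07)&(W[...,2]>.025)&(W[...,2]<.05);print('cap',m.sum(),W[m].mean(0))
s=camera('scene')
a=cv2.resize(c['image'][120:320,150:490],(680,400),interpolation=cv2.INTER_CUBIC);save({'image':a},'f1')
save({'image':cv2.resize(s['image'][120:300,200:480],None,fx=2.8,fy=2.8,interpolation=cv2.INTER_CUBIC)},'f2')
E
```

```text
time: 36.95
ee_pos: [0.6183, 0.0131, 0.1171]
eef_rot: [-0.0, 1.0, -0.0, -0.001]
ft_force: [0.1, 0.2, -0.6]
width: 0.0149
grip_force: 25.0
time: 37.95
ee_pos: [0.4703, 0.0742, 0.2391]
eef_rot: [-0.0, 1.0, 0.001, 0.0]
ft_force: [-0.1, 1.8, 0.6]
width: 0.0392
grip_force: 0.0
dark [391. 206.] 84 [ 0.6116 -0.1663  0.0162] [ 0.6145 -0.1679  0.0307] [ 0.6144 -0.1676]
dark [427. 241.] 200 [ 0.5201 -0.2494  0.022 ] [ 0.5177 -0.2574  0.0369] [ 0.5293 -0.2535]
dark [390. 275.] 90 [ 0.4406 -0.1597  0.0166] [ 0.4413 -0.1612  0.0303] [ 0.4418 -0.1609]
cap 549 [0.48408966 0.31180184 0.03250757]
```

View pics/f1.png

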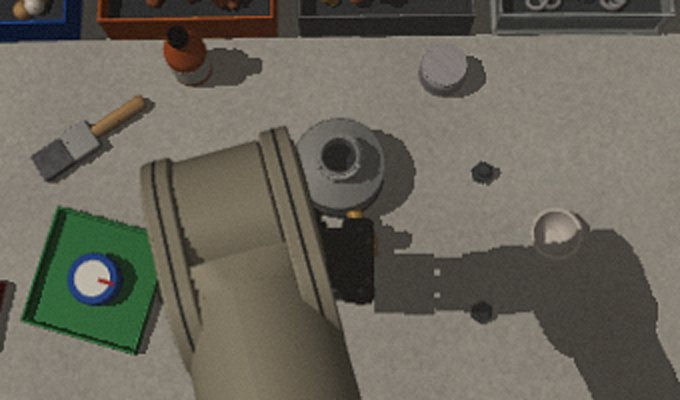

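View pics/f2.png

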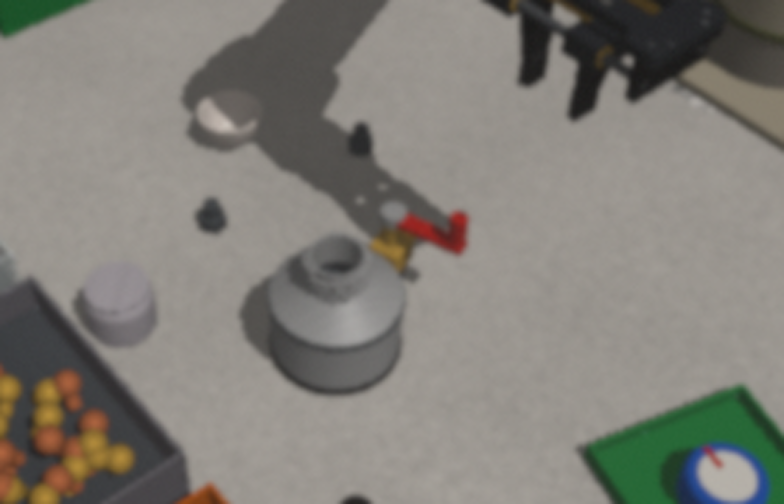

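The can's mouth is open at (337,155) in the top view and the lever is shut at (430,230) in the scene view. The cap lies in the tray, and there is no brass left on the counter. One last depth check in the mouth, then I hand in.

```bash
python3 - <<'E'
from m import *
W=cloud(camera('top'));d=np.hypot(W[...,0]-.618,W[...,1]-.0115);m=d<.018
print(m.sum(),np.percentile(W[m][:,2],[0,50,90,100]))
s=r.read_state();print(np.linalg.norm(s['joint_vel']))
if np.nanmax(W[m][:,2])<.11: print(r.close_job())
E
```

```text
153 [0.06043752 0.0660002  0.06908404 0.1149472 ]
0.08543747669640578
```

```bash
python3 - <<'E'
from m import *
c=camera('top');W=cloud(c);d=np.hypot(W[...,0]-.618,W[...,1]-.0115)
z=W[...,2];print((z[186:208,308:332]*1000).round(0).astype(int)[::2])
b=c['image'][180:215,300:340].astype(float)*2.5
save({'image':cv2.resize(b.clip(0,255).astype(np.uint8),None,fx=14,fy=14,interpolation=cv2.INTER_CUBIC)},'mouth')
E
```

```text
[[ 72  73  75  76  79  79  79  79  75  79  80 110  78  80  77  74  80  77
   80  75  75  72  72  72]
 [ 77  79  79  80  80  81 106 108 110 112 117 114 113 114 110 108 114 110
   82  81  76  78  76  75]
 [ 78  80  77 104 110 115 112 108 105 101  97 102  99 104 107 109 113 116
  110 110  81  79  81  80]
 [ 81 107 107 114 111 106  95  86  79  63  71  67  63  62  79  86  94  99
  113 111 111  81  78  78]
 [109 107 110 104  89  66  65  63  69  66  65  68  65  64  69  64  65  81
   93 114 109 108 103  79]
 [106 111 107  87  65  68  66  67  66  66  63  66  68  62  67  68  65  64
   67  94 112 107 105  84]
 [112 113 107  67  66  66  68  66  67  66  63  63  65  64  65  64  68  63
   66  66 116 102 108  84]
 [109 112 115  68  66  64  59  65  66  65  63  67  65  68  65  67  65  64
   66  69 116 107 104  84]
 [110 111 116 114  66  64  68  64  68  66  66  64  66  65  62  66  67  67
   69 112 114 103  95  82]
 [ 83 110 101 109 111 111  66  67  68  65  67  71  67  66  65  62  64 113
  117 108 112 104  83  82]
 [ 81  80  97 106 103 109 109 115 111 111 112 112 114 113 113 112 114 109
  108 111  94  82  80  83]]<stdin>:3: RuntimeWarning: invalid value encountered in cast
```

View pics/mouth.png

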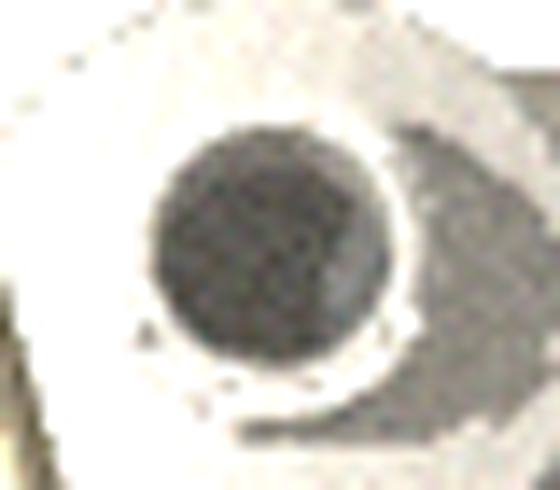

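The mouth shows only a flat dark grey surface at 66 mm, with no brass in the bore from (150,130) to (390,370), so no nut is jammed in the neck. I'm handing in.

```bash
python3 -c "
from bench import r
print(r.close_job())"
```

```text
the job is handed in; nothing more can be done
None
```

The job is handed in (no verdict came back): drain cock shut against its stop, cap lying in the green tray, and all three brass nuts present dropped into the can (they can't be seen inside, but the neck is clear and no brass is left on the counter), with the steel nuts, bowl, polish and tin left in place.

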